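# Lock the tube block onto the bench shaker with its quarter-turn key

## Robot

A 6-joint arm with a two-finger parallel gripper is mounted at the origin on a cart in front of the work surface, level with it; the furniture and walls round the work are solid. World frame = base frame: x ahead of the robot, y to its left, z up, the work surface at z = 0. Lengths are in m, angles in rad, forces in N, time in s.
With the tool pointing down it reaches from about 0.275 to 0.825 m from the base axis. Payload 4.9 kg.
Tool frame: the origin (TCP) lies on the centre line of the jaws, within the pads' length; the fingertips stand 22 mm ahead of it and the grasp point (between the pads) lies 3 mm ahead of it; z points along the fingers, y is the line along which they close (so a half turn about z gives the same grasp; the last joint's range is limited). The gripper opens to 85 mm and grips with 20 to 120 N. Pads are 22 mm wide; open, the fingers measure 114 mm over their backs; the gripper's body (76 mm by 85 mm) begins 54 mm behind the grasp point. The pads swing forward as they close: fully open they stand 13 mm farther back than shut.
Start: joints at [-1.44, 0.326, -0.193, 1.052, 0, 1.437], TCP at [0.144, -0.531, 0.253] pointing down, gripper open.
Joint ranges: [-2.65, 2.65], [-0.97, 1.79], [-1.3, 1.35], [-1.93, 2.1], [-1.47, 1.37], [-3.14, 3.14]. Speed limits (rad/s): [2.57, 2.57, 3.14, 3.14, 3.14, 3.14].

## Interface

Orientations are given as a 3x3 rotation matrix whose columns are the frame's x, y, z axes.
In Python, from bench import sense, capture, camera_model, hand_in gives the robot as it stands. The module is installed in compiled form; this text tells all that it offers.
- The arm moves only by the tool jog_arm, never from a script. Its arguments are lists of equal length, an entry for each row: "dp": the shift along the tool's x, y, z in cm, a list of three; "turn": the turn, a rotation vector about the tool's x, y, z in rad, a list of three. In form: {"dp": [[tx, ty, tz], ...], "turn": [[rx, ry, rz], ...]}. A call has 1 to 5 rows; each row shifts and turns the commanded pose from where the row before left it, along the tool's axes as they then stand; what a row does not reach is not made up. A row lasts 1/12 s, in which the tool goes at most 41.7 mm and 7.16 degrees, less where a joint would pass 70% of its speed; a pose out of reach is approached as far as the arm can. A call with a gripper value outside its range is refused whole. "jaw" is the finger opening in cm, from 0 to 8.54, set as the call begins (left out, the last holds). The fingers move at their own pace and stop on an object; "newtons" is the grip in N (left out, the last holds). Time passes only in rows, so rows that do not move let the fingers close. It gives the time, the measured TCP pose, the force, the opening and the grip force at its end, in the units of the state.
- sense(): the state, without advancing time (a new reading comes with each control period).
- capture(name): name is "scene" or "side" or "wrist"; returns (picture, depth): 480x640x3 uint8, red, green, blue; 480x640 float32, m along the optical axis (not along the pixel's ray), 0 where there is no reading.
- camera_model(name): a dict with "mtx" (3x3 intrinsics, pixels), "rvec" (rotation vector, rad) and "tvec" (3), from world to camera coordinates, as OpenCV has them; the wrist camera has in their place "T_tool_cam" (4x4, takes a point from camera to tool coordinates, whose origin is the TCP and whose axes are the flange's). Camera axes: x right, y down, z forward; pixel columns grow to the right and rows downward; lengths in m; the calibration is good to about 2 mm. The wrist camera is an equidistant fisheye: a pixel r from the principal point sees the ray r / f radians off the axis. A picture is of the moment at which its call begins: read the wrist's pose just before it. camera_model takes no time and is no camera call.
- hand_in(): hands the job in; it is judged then, once.
The state is a dict: "clock": time; "joints": joint angles; "joint_vel": joint speeds; "joint_efforts": joint torques, N m; "tool_pos": TCP position; "ee_rot": TCP orientation; "contact_force": force on the tool from outside, world axes, zero at the start; "ft_torque": the same for the moment, N m; "width": finger opening in m; "grip_force": force on a finger pad.
Only numpy, scipy, OpenCV 4.12 (cv2) and the standard library are available. Lean on these libraries where they do the work, as an engineer would, in place of code of your own. Each camera call takes 0.05 s, during which the arm holds its last target. There are 200 camera calls.

## Task

Get the shaker ready to run: set the aluminium tube block down between the four corner stops of the shaker's platform so that it sits flat, then take the winged locking key from its stand, pass its cross bar down through the slot in the block into the lock below, press against the spring collar and turn a quarter turn clockwise (seen from above) to the stop, and let go so that it springs up locked. Feel your way: set the block down gently, never press or turn the key with more than about 35 N against block or lock, and leave everything else on the bench where it is.

Things in the scene. Friction and masses are not known exactly. Their poses are not given: they have to be found in the camera images.
- shaker: bench shaker, fixed: white housing 166 (x) x 190 (y) x 50 mm with a raised aluminium platform 140 x 160 mm whose top is 90 mm above the bench. Origin under the centre of the housing, z up. The panel with knob and display is on its -x side.
- seat (a point): centre of the platform's top face, where the block belongs; z up, x along the block's length and the lock's slot. Steel corner stops, 12 mm tall and flared at the top, leave the block 1.5 mm of play on each side. An opening 42 (x) x 34 (y) mm through the 6 mm platform leads to the steel lock cup below.
- lock_mouth (a point): drawn centre of the lock slot's top face, 9 mm below the seat; x along the slot (35 x 10 mm). The real cup is clamped in a cross track and shimmed, not measured: up to 6.5 mm to either side along y, up to 3 mm higher or lower; find it by feel. Below its top face: slot 8.5 mm deep, then room to turn the bar, rigid floor at 19 mm.
- lock_floor (a point): drawn centre of the lock's floor, 28 mm below the seat (shimmed with the cup). The bar turns freely only with its foot less than 2.5 mm above the floor. Seen from above it turns clockwise to a stop some 3 degrees past 90; the other way is blocked at about 30. Within 4 degrees of 90 a groove lets the released bar spring up by 2.5 mm and holds it: foot then 5 mm above the floor.
- tube_block: aluminium tube block, loose, 110 (x) x 60 (y) x 36 mm tall, about 0.4 kg, with six tube wells at either end and in its middle a through slot 38 (x) x 26 (y) mm for the key. Origin under its centre, z up; it is the same after a half turn. Grip it across its 60 mm width.
- lock_key: locking key, loose, 0.14 kg, upright in its stand. Origin at the centre of its foot (underside of the cross bar), z up the shank, x along both bar and wing; same after a half turn. Steel cross bar 30 (x) x 8 (y) x 8 mm tall, shank 8 mm across, black wing grip 52 (x) x 13 (y) mm from 74 to 106 mm above the foot, a 46 mm sprung collar on the shank.
- collar (a joint): how far the key's collar is pushed up along the shank, m: 0 free (its underside 53 mm above the foot), 0.016 the end of its travel. The spring takes 2.8 N to start and 0.7 N per mm. Resting on the seated block it reads about 0.003 to 0.009 when locked, 0.008 to 0.014 when the bar touches the lock's floor.
- key_stand: grey plastic key stand, fixed: foot 92 x 76 x 6 mm, on it a block 74 (x) x 58 (y) mm whose top is 66 mm above the bench, with an upright slot 37 (x) x 14 (y) mm in it; the key hangs in the slot by its collar. Origin under its centre, z up.
- beaker_among: glass beaker, 51x58x72 mm, standing on the bench between the shaker, the block and the key stand; origin under its centre; loose, to be left alone
- beaker_pair_a: glass beaker, 52x56x72 mm, right of the shaker; origin under its centre; loose, to be left alone
- cell_tube_blue: blue capped tube, 25x25x68 mm, upright, right of the shaker; origin under its centre; loose, to be left alone
- stopper: rubber stopper, 25 mm across, 24 mm tall, on the left of the bench; origin under its centre; loose, to be left alone
- marker_pen: pen, 133 mm long, 13 mm thick, lying on the left; origin under its middle; loose, to be left alone
- vial_lying: dark capped vial, 68 mm long, 25 mm across, lying right of the shaker near the front; origin under its middle; loose, to be left alone
Not all that is in view belongs to the job. What is shaped like the lock_key but blue or yellow is not meant.

How it is judged:
On the way, in this order (a step that is already met when the one before it is completed fails the run):
1. the tube block sits flat on the platform between its corner stops (horizontal distance between tube_block and seat below 0.003 m and z of tube_block in the frame of seat between -0.002 and 0.002 m and angle between the x axis of tube_block and the x axis of seat, either way round below 0.08 rad and linear speed of tube_block below 0.02 m/s), for 0.2 s.
2. the key's cross bar is down in the lock's slot, not yet turned, with the block still seated (horizontal distance between tube_block and seat below 0.003 m and z of tube_block in the frame of seat between -0.002 and 0.002 m and angle between the x axis of tube_block and the x axis of seat, either way round below 0.08 rad and z of lock_key in the frame of seat below -0.014 m and horizontal distance between lock_key and seat below 0.0095 m and angle between the x axis of lock_key and the x axis of seat, either way round below 0.25 rad), for 0.1 s.
At the end, for the whole second after the job is handed in: Block flat on the seat (3 mm sideways, 2 mm in height, 0.08 rad); key in the lock, upright within 0.08 rad, within 9.5 mm of the seat's centre, foot over 19 mm below the platform top, bar within 0.12 rad of square to the slot, collar pushed up over 2 mm by the block; both let go and at rest (horizontal distance between tube_block and seat below 0.003 m and z of tube_block in the frame of seat between -0.002 and 0.002 m and angle between the x axis of tube_block and the x axis of seat, either way round below 0.08 rad and z of lock_key in the frame of seat below -0.019 m and angle between the x axis of lock_key and the x axis of seat, either way round above 1.45 rad and horizontal distance between lock_key and seat below 0.0095 m and angle between lock_key's own z axis and vertical below 0.08 rad and value of joint collar above 0.002 m and linear speed of each of lock_key, tube_block below 0.01 m/s); the robot touches nothing.
It fails at once if the key is pressed on the block with more than 35 N (contact force between lock_key and tube_block above 35 N).
It fails at once if the key is pressed or turned against the shaker or its lock with more than 35 N (contact force between lock_key and shaker above 35 N).
It fails at once if the block is dropped or rammed onto the shaker with more than 80 N (contact force between tube_block and shaker above 80 N).
It fails at once if another thing on the bench is moved by more than 20 mm (distance of any of beaker_among, beaker_pair_a, cell_tube_blue, stopper, marker_pen, vial_lying from where it was at the start of the episode above 0.02 m).
It also fails if it takes over 72 s, if anything falls off the work surface, if the arm or the gripper's body presses on something with over 40 N, if the wrist force passes 120 N, or if a joint passes its speed limit or range.

## Working session

There is one attempt and no reset: what is moved stays moved. The work goes in short steps, Python scripts to look and compute and a tool call to move; the robot and the scene stay as the last step left them, time stands still between calls to the robot, and variables do not carry over. Pictures are saved under pics/ and viewed, at most 10 in all, crops included, and the job is handed in when it is done.

Besides the shell and the picture viewer there is one more tool, called after "Call:" as name(argument=value, ...) on one line, values as JSON. jog_arm: Moves the arm, as the interface text tells. Its arguments: {"type":"object","properties":{"dp":{"type":"array","items":{"type":"array","items":{"type":"number"}}},"turn":{"type":"array","items":{"type":"array","items":{"type":"number"}}},"jaw":{"type":"number"},"newtons":{"type":"number"}},"required":["dp","turn"]}

```bash
mkdir -p pics
cat > h.py <<'E'
import numpy as np, cv2
from bench import sense, capture, camera_model, hand_in
def cam(n):
    m=camera_model(n); R=cv2.Rodrigues(np.array(m["rvec"],float))[0]
    return np.array(m["mtx"],float),R,np.array(m["tvec"],float).ravel()
def px2w(n,d,u,v,z=None):
    """pixel -> world by depth d (array), or by plane z"""
    K,R,t=cam(n); r=np.linalg.inv(K)@np.array([u,v,1.])
    if z is None:
        D=d[int(round(v)),int(round(u))]; return R.T@(r*D-t)
    o=-R.T@t; w=R.T@r; return o+w*(z-o[2])/w[2]
def cloud(n,d):
    K,R,t=cam(n); v,u=np.mgrid[:480,:640]
    P=np.stack([u,v,np.ones_like(u)],-1).reshape(-1,3)@np.linalg.inv(K).T*d.reshape(-1,1)
    return ((P-t)@R).reshape(480,640,3)
def w2px(n,p):
    K,R,t=cam(n); q=K@(R@np.array(p)+t); return q[:2]/q[2]
E
python3 - <<'E'
from h import *
s=sense(); print({k:np.round(v,3).tolist() for k,v in s.items()})
for n in("scene","side","wrist"):
    p,d=capture(n); cv2.imwrite(f"pics/{n}0.png",p[:,:,::-1]); np.save(f"{n}0.npy",d)
    m=camera_model(n); print(n,{k:np.round(v,3).tolist() for k,v in m.items()})
E
```

```text
{'clock': 0.0, 'joints': [-1.44, 0.327, -0.194, 1.052, 0.0, 1.437], 'joint_vel': [-0.001, -0.001, 0.001, -0.0, -0.001, 0.001], 'joint_efforts': [-0.0, -44.339, 26.244, 0.015, -0.0, 0.0], 'tool_pos': [0.144, -0.53, 0.252], 'ee_rot': [[0.965, 0.262, -0.0], [0.262, -0.965, 0.002], [0.0, -0.002, -1.0]], 'contact_force': [0.154, 0.274, 0.406], 'ft_torque': [0.006, -0.035, -0.015], 'grip_force': 0.0, 'width': 0.085}
scene {'mtx': [[440.713, 0.0, 315.527], [0.0, 440.713, 234.883], [0.0, 0.0, 1.0]], 'rvec': [0.708, -2.676, 1.015], 'tvec': [0.474, 0.212, 1.005]}
side {'mtx': [[468.134, 0.0, 319.772], [0.0, 468.134, 236.821], [0.0, 0.0, 1.0]], 'rvec': [1.929, -0.576, 0.394], 'tvec': [-0.412, 0.212, 1.011]}
wrist {'mtx': [[371.648, 0.0, 323.606], [0.0, 371.648, 240.573], [0.0, 0.0, 1.0]], 'T_tool_cam': [[-0.0, -0.952, -0.307, 0.079], [1.0, 0.0, -0.001, 0.0], [0.001, -0.307, 0.952, -0.121], [0.0, 0.0, 0.0, 1.0]]}
```

View pics/scene0.png

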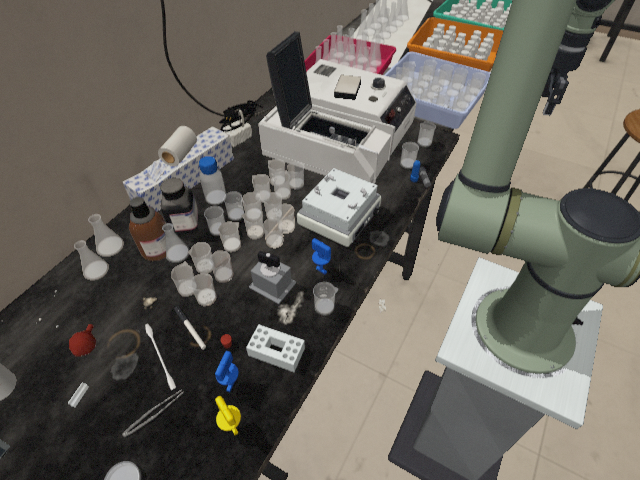

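View pics/side0.png

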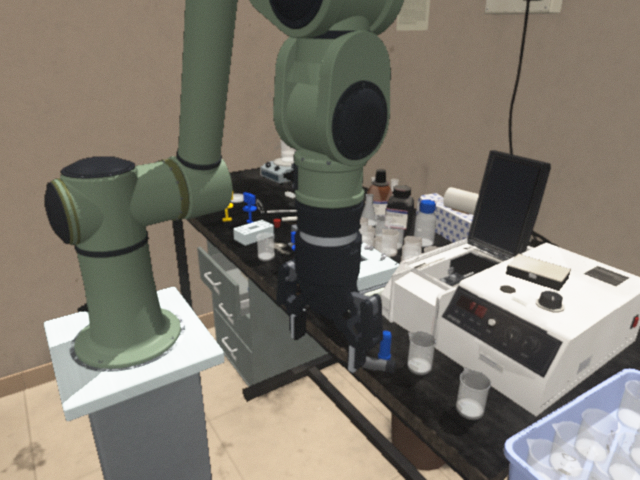

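The scene picture shows the shaker at (340,205), block at (276,347), black key in the grey stand at (270,272), and beaker_among at (324,298). Key look-alikes are blue at (320,255), blue at (228,370), yellow at (228,417). I choose the black-winged one in the grey stand. The side picture is mostly hidden by the arm. Next come measurements from depth.

Run:
```python
from h import *
d=np.load("scene0.npy"); C=cloud("scene",d); im=cv2.imread("pics/scene0.png")
def comp(box,z0,z1,f=None):
    u0,v0,u1,v1=box; P=C[v0:v1,u0:u1].reshape(-1,3); c=im[v0:v1,u0:u1].reshape(-1,3)
    m=(P[:,2]>z0)&(P[:,2]<z1)
    if f: m&=f(c.astype(int))
    P=P[m]; r=cv2.minAreaRect((P[:,:2]*1000).astype(np.float32)); print(box,len(P),np.median(P[:,2]).round(4),np.round(r[0],1),np.round(r[1],1),round(r[2],1))
    return P
comp((240,318,312,375),.03,.045)
comp((300,165,385,245),.084,.094)
comp((300,165,385,245),.095,.11)
comp((245,245,300,305),.058,.070,lambda c:c.max(1)>60)
comp((245,245,300,305),.075,.13)
comp((305,280,340,320),.02,.09)
for uv in [(320,255),(228,370),(228,417),(276,347),(340,190),(269,258),(324,298)]: print(uv,C[uv[1],uv[0]].round(3))
crop=np.hstack([cv2.resize(im[240:380,220:350],None,fx=3,fy=3,interpolation=2),cv2.resize(im[160:250,290:390],(400,420),interpolation=2)])
print(crop.shape);cv2.imwrite("pics/crop1.png",crop)
```

```text
(240, 318, 312, 375) 1062 0.0355 [459.3 326.9] [110.8  62.5] 9.2
(300, 165, 385, 245) 2065 0.0896 [534.6 -85.4] [336.2 143.3] 86.9
(300, 165, 385, 245) 155 0.1008 [533.8 -71.6] [322.5 126.8] 89.0
(245, 245, 300, 305) 461 0.066 [565.8 182.9] [60.  76.2] 87.9
(245, 245, 300, 305) 254 0.1106 [566.  185.2] [53.  15.6] 12.5
(305, 280, 340, 320) 521 0.048 [423.1 175.5] [50.5 50.5] 77.5
(320, 255) [0.483 0.089 0.067]
(228, 370) [0.494 0.436 0.073]
(228, 417) [0.427 0.515 0.105]
(276, 347) [ 0.465  0.319 -0.   ]
(340, 190) [ 0.544 -0.131  0.076]
(269, 258) [0.559 0.188 0.116]
(324, 298) [0.434 0.156 0.005]
(420, 790, 3)
```

View pics/crop1.png

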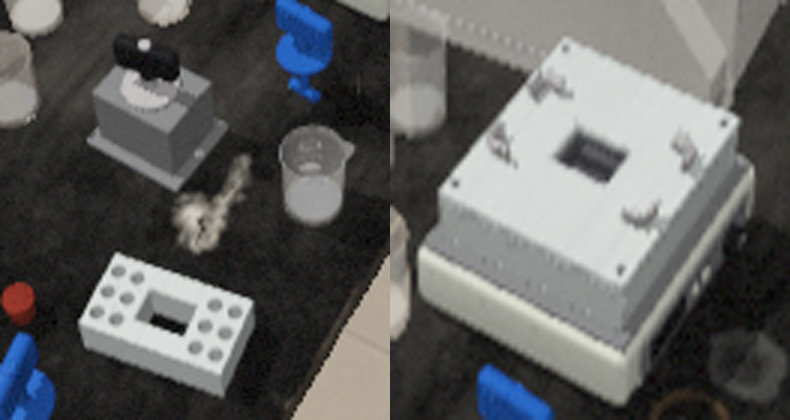

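The crop confirms the black-winged key in the grey stand, the white block with its slot, and the platform with four stops and its central opening. Next I refine the shaker pose and check heights along the path.

Run:
```python
from h import *
d=np.load("scene0.npy"); C=cloud("scene",d).reshape(-1,3); C=C[d.reshape(-1)>0]
m=(abs(C[:,2]-.09)<.004)&(abs(C[:,0]-.53)<.12)&(C[:,1]>-.2)&(C[:,1]<.08)
P=C[m]
m2=np.zeros((400,400),np.uint8); ij=((P[:,:2]-[.35,-.25])*1000).astype(int); m2[ij[:,1],ij[:,0]]=255
m2=cv2.morphologyEx(m2,cv2.MORPH_CLOSE,np.ones((7,7))); m2=cv2.morphologyEx(m2,cv2.MORPH_OPEN,np.ones((25,25)))
n,l,st,ce=cv2.connectedComponentsWithStats(m2)
for i in range(1,n):
    q=np.argwhere(l==i)[:,::-1].astype(np.float32); print(st[i,4],cv2.minAreaRect(q),ce[i]+[350,-250])
# coarse height map 5cm cells (cm)
print("cols y from -.6 to .55; rows x .2..0.85")
for x in np.arange(.2,.85,.05):
    print("%.2f"%x,[int(100*np.percentile(q,99)) if len(q:=C[(abs(C[:,0]-x-.025)<.025)&(abs(C[:,1]-y-.025)<.025)&(C[:,2]>-.05),2])>5 else -1 for y in np.arange(-.6,.55,.05)])
```

```text
17937 ((182.3067626953125, 141.36219787597656), (160.8603973388672, 139.1292724609375), 87.61405944824219) [ 533.38194793 -106.94123878]
cols y from -.6 to .55; rows x .2..0.85
0.20 [-1, -1, -1, -1, -1, -1, -1, -1, -1, -1, 64, 64, 50, 36, -1, -1, -1, -1, -1, -1, -1, -1, -1]
0.25 [-1, -1, -1, -1, -1, -1, -1, -1, -1, -1, -1, -1, -1, -1, -1, -1, -1, -1, -1, -1, -1, -1, -1]
0.30 [-1, -1, -1, -1, -1, -1, -1, -1, -1, -1, -1, -1, -1, -1, -1, -1, -1, -1, -1, -1, -1, -1, -1]
0.35 [0, 0, 0, 1, 5, 2, 0, 0, 0, 0, 0, 0, 0, 0, 0, 6, 0, 0, 0, 0, 0, 0, 0]
0.40 [6, 7, 0, 7, 7, 5, 0, 0, 4, 4, 3, 0, 0, 0, 1, 7, 1, 3, 3, 3, 0, 5, 10]
0.45 [7, 6, 0, 6, 6, 0, 7, 0, 9, 10, 10, 9, 0, 10, 5, 0, 0, 3, 3, 3, 10, 10, 10]
0.50 [13, 13, 14, 14, 13, 11, 13, 11, 9, 9, 9, 9, 0, 10, 0, 11, 6, 0, 3, 3, 10, 5, 0]
0.55 [15, 16, 16, 15, 15, 13, 13, 13, 9, 10, 10, 9, 0, 0, 0, 12, 6, 0, 0, 2, 0, 0, 0]
0.60 [17, 18, 16, 15, 15, 10, 12, 13, -1, 9, 9, 9, 7, 7, 0, 6, 6, 0, 0, 1, 0, 0, 0]
0.65 [15, 18, 18, 18, 15, 10, 12, 13, 6, 6, 6, 7, 7, 7, 0, 6, 7, 7, 7, 1, 0, 0, 0]
0.70 [16, 18, 18, 18, 15, 6, 12, 13, 6, 7, 7, 7, 7, 7, 7, 7, 7, 7, 7, 1, 0, 0, 0]
0.75 [16, 16, 16, 16, 26, 26, 26, 28, 7, 7, 7, 7, 7, 7, 7, 7, 7, 7, 6, 0, 0, 0, 0]
0.80 [16, 16, 16, 16, 35, 35, 35, 35, 0, 0, 0, -1, 7, 7, 10, 5, 10, 1, 0, 0, 0, 3, 5]
```

Call:
jog_arm(dp=[[2.7,-2.1,0],[2.7,-2.1,0],[2.7,-2.1,0],[2.7,-2.1,0],[2.7,-2.1,0]], turn=[[0,0,0],[0,0,0],[0,0,0],[0,0,0],[0,0,0]])

```text
clock: 0.57
tool_pos: [0.2473, -0.3927, 0.253]
ee_rot: [[0.965, 0.261, -0.0], [0.261, -0.965, 0.001], [0.0, -0.001, -1.0]]
contact_force: [0.6, -0.4, -0.3]
width: 0.0856
grip_force: 0.0
```

Call:
jog_arm(dp=[[2.7,-2.1,0],[2.7,-2.1,0],[2.7,-2.1,0],[2.7,-2.1,0],[2.7,-2.1,0]], turn=[[0,0,0],[0,0,0],[0,0,0],[0,0,0],[0,0,0]])

```text
clock: 0.98
tool_pos: [0.3502, -0.2559, 0.2532]
ee_rot: [[0.965, 0.261, -0.0], [0.261, -0.965, 0.0], [-0.0, -0.0, -1.0]]
contact_force: [0.6, -0.6, 0.3]
width: 0.085
grip_force: 0.0
```

Call:
jog_arm(dp=[[2.7,-2.1,0],[2.7,-2.1,0],[2.7,-2.1,0],[2.7,-2.1,0],[2.7,-2.1,0]], turn=[[0,0,0],[0,0,0],[0,0,0],[0,0,0.12],[0,0,0.12]])

```text
clock: 1.4
tool_pos: [0.4532, -0.1244, 0.2532]
ee_rot: [[0.999, 0.033, -0.001], [0.033, -0.999, 0.0], [-0.001, -0.0, -1.0]]
contact_force: [0.5, -0.0, 0.5]
width: 0.0854
grip_force: 0.0
```

Call:
jog_arm(dp=[[0,0,0],[0,0,0]], turn=[[0,0,0.06],[0,0,0]])

```text
clock: 1.57
tool_pos: [0.4537, -0.1248, 0.253]
ee_rot: [[1.0, -0.019, -0.001], [-0.019, -1.0, 0.0], [-0.001, -0.0, -1.0]]
contact_force: [0.1, 0.2, -0.5]
width: 0.0857
grip_force: 0.0
```

```bash
cat >> h.py <<'E'
def wrays(u,v):
    m=camera_model("wrist"); K=np.array(m["mtx"]); x=(np.asarray(u,float)-K[0,2])/K[0,0]; y=(np.asarray(v,float)-K[1,2])/K[1,1]
    th=np.hypot(x,y); s=np.where(th>1e-9,np.sin(th)/np.maximum(th,1e-9),1)
    return np.stack([x*s,y*s,np.cos(th)],-1)
def wpose(st):
    T=np.eye(4); T[:3,:3]=st["ee_rot"]; T[:3,3]=st["tool_pos"]; return T@np.array(camera_model("wrist")["T_tool_cam"])
def wcloud(st,d):
    T=wpose(st); v,u=np.mgrid[:480,:640]; r=wrays(u,v); P=r/r[...,2:]*d[...,None]; return P@T[:3,:3].T+T[:3,3]
def wplane(st,u,v,z):
    T=wpose(st); w=wrays(u,v)@T[:3,:3].T; return T[:3,3]+w*((z-T[2,3])/w[...,2])[...,None]
def topdown(st,im,z,x0,x1,y0,y1,s):
    """ortho picture of plane z; rows = x falling, cols = y falling; s px/mm"""
    T=wpose(st); K=np.array(camera_model("wrist")["mtx"])
    X=x1-np.arange(int((x1-x0)*1000*s))/1000/s; Y=y1-np.arange(int((y1-y0)*1000*s))/1000/s
    YY,XX=np.meshgrid(Y,X); P=np.stack([XX,YY,np.full_like(XX,z)],-1)
    q=(P-T[:3,3])@T[:3,:3]; th=np.arctan2(np.hypot(q[...,0],q[...,1]),q[...,2]); ph=np.arctan2(q[...,1],q[...,0])
    return cv2.remap(im,(K[0,2]+K[0,0]*th*np.cos(ph)).astype(np.float32),(K[1,2]+K[1,1]*th*np.sin(ph)).astype(np.float32),1)
E
python3 - <<'E'
from h import *
s=sense(); p,d=capture("wrist"); im=p[:,:,::-1].copy(); cv2.imwrite("pics/w1.png",im); np.savez("w1.npz",d=d,im=im,pos=s["tool_pos"],rot=s["ee_rot"])
print(s["joints"])
C=wcloud(s,d); ok=d>0
m=ok&(abs(C[...,2]-.09)<.004)&(abs(C[...,0]-.53)<.1)&(abs(C[...,1]+.11)<.11)
print(np.median(C[m][:,2]),m.sum()); P=C[m]; 
m2=np.zeros((300,300),np.uint8); ij=((P[:,:2]-[.38,-.26])*1000).astype(int); ij=ij[((ij>=0)&(ij<300)).all(1)]; m2[ij[:,1],ij[:,0]]=255
m2=cv2.morphologyEx(m2,cv2.MORPH_CLOSE,np.ones((5,5))); m2=cv2.morphologyEx(m2,cv2.MORPH_OPEN,np.ones((15,15)))
q=np.argwhere(m2)[:,::-1].astype(np.float32); print(cv2.minAreaRect(q))
m=ok&(abs(C[...,2]-.101)<.0035)&(abs(C[...,0]-.53)<.1)&(abs(C[...,1]+.11)<.11)
print(m.sum())
t=topdown(s,im,.09,.43,.63,-.21,-.01,3); cv2.imwrite("pics/t1.png",t)
E
```

```text
[-4.25506223e-01  1.80046570e-01 -3.89444221e-01  1.00187357e+00
 -1.16137946e-04  2.73549567e+00]
0.09047588665874162 32789
((153.31251525878906, 149.03823852539062), (160.6942901611328, 140.96023559570312), 87.22083282470703)
1220
```

View pics/t1.png

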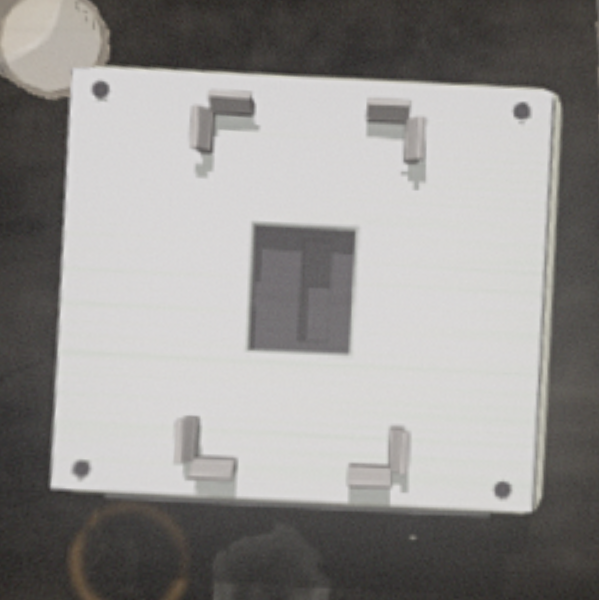

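Call:
jog_arm(dp=[[3.2,-0.3,0],[3.2,-0.3,0],[3.2,-0.3,0],[3.2,-0.3,0],[3.2,-0.3,0]], turn=[[0,0,0],[0,0,0],[0,0,0],[0,0,0],[0,0,-0.12]])

```text
clock: 2.03
tool_pos: [0.614, -0.116, 0.2531]
ee_rot: [[0.995, 0.099, -0.001], [0.099, -0.995, -0.0], [-0.001, 0.0, -1.0]]
contact_force: [0.3, -0.8, 1.1]
width: 0.0851
grip_force: 0.0
```

Call:
jog_arm(dp=[[0,0,0],[0,0,0],[0,0,0],[0,0,0],[0,0,0]], turn=[[0,0,-0.12],[0,0,-0.12],[0,0,-0.12],[0,0,-0.12],[0,0,-0.12]])

```text
clock: 2.45
tool_pos: [0.6126, -0.1163, 0.2528]
ee_rot: [[0.763, 0.647, -0.001], [0.647, -0.763, 0.0], [-0.001, -0.001, -1.0]]
contact_force: [-0.7, -0.9, -1.1]
width: 0.0857
grip_force: 0.0
```

Call:
jog_arm(dp=[[0,0,0],[0,0,0],[0,0,0],[0,0,0],[0,0,0]], turn=[[0,0,-0.12],[0,0,-0.12],[0,0,-0.12],[0,0,-0.12],[0,0,-0.12]])

```text
clock: 2.87
tool_pos: [0.6125, -0.1163, 0.2531]
ee_rot: [[0.264, 0.964, -0.001], [0.964, -0.264, 0.0], [-0.0, -0.001, -1.0]]
contact_force: [-0.2, 0.2, 0.6]
width: 0.0855
grip_force: 0.0
```

Call:
jog_arm(dp=[[0,0,0],[0,0,0],[0,0,0],[0,0,0],[0,0,0]], turn=[[0,0,-0.12],[0,0,-0.12],[0,0,-0.12],[0,0,-0.12],[0,0,-0.12]])

```text
clock: 3.28
tool_pos: [0.6125, -0.1163, 0.2531]
ee_rot: [[-0.326, 0.945, -0.001], [0.945, 0.326, 0.0], [0.0, -0.001, -1.0]]
contact_force: [0.8, 0.2, -0.4]
width: 0.0854
grip_force: 0.0
```

Call:
jog_arm(dp=[[0,0,0],[0,0,0],[0,0,0],[0,0,0],[0,0,0]], turn=[[0,0,-0.12],[0,0,-0.12],[0,0,-0.12],[0,0,-0.12],[0,0,-0.12]])

```text
clock: 3.7
tool_pos: [0.6125, -0.1163, 0.2531]
ee_rot: [[-0.803, 0.596, -0.001], [0.596, 0.803, 0.0], [0.001, -0.0, -1.0]]
contact_force: [0.2, -0.2, -0.5]
width: 0.0858
grip_force: 0.0
```

Call:
jog_arm(dp=[[0,0,0],[0,0,0],[0,0,0],[0,0,0],[0,0,0]], turn=[[0,0,-0.12],[0,0,-0.12],[0,0,-0.12],[0,0,-0.12],[0,0,-0.12]])

```text
clock: 4.12
tool_pos: [0.6125, -0.1163, 0.2531]
ee_rot: [[-0.999, 0.038, -0.001], [0.038, 0.999, 0.0], [0.001, 0.0, -1.0]]
contact_force: [-0.2, 0.6, 0.6]
width: 0.0849
grip_force: 0.0
```

Call:
jog_arm(dp=[[0,0,0],[0,0,0]], turn=[[0,0,0],[0,0,0]])

```text
clock: 4.28
tool_pos: [0.6127, -0.1159, 0.2531]
ee_rot: [[-0.999, 0.047, -0.001], [0.047, 0.999, 0.0], [0.001, 0.0, -1.0]]
contact_force: [0.1, -0.0, 0.4]
width: 0.0854
grip_force: 0.0
```

```bash
cat >> h.py <<'E'
def screws(st,im):
    t=topdown(st,im,.09,.43,.63,-.21,-.01,3); g=cv2.cvtColor(t,cv2.COLOR_BGR2GRAY)
    out=[]
    for c in [(100,89),(522,110),(81,468),(502,489)]:
        w=g[c[1]-22:c[1]+22,c[0]-22:c[0]+22]; m=cv2.moments((w<150).astype(np.uint8),True); out.append((c[0]-22+m["m10"]/m["m00"],c[1]-22+m["m01"]/m["m00"]))
    o=np.array(out); W=np.c_[.63-o[:,1]/3000,-.01-o[:,0]/3000]; return W,t
E
python3 - <<'E'
from h import *
z=np.load("w1.npz"); s0=dict(tool_pos=z["pos"],ee_rot=z["rot"])
s=sense(); p,d=capture("wrist"); im=p[:,:,::-1].copy(); np.savez("w2.npz",d=d,im=im,pos=s["tool_pos"],rot=s["ee_rot"])
for st,i,dd in((s0,z["im"],z["d"]),(s,im,d)):
    W,t=screws(st,i); a=W[0]-W[2]; b=W[1]-W[3]; print(W.mean(0).round(4),np.arctan2(a[1],a[0]).round(4),np.arctan2(b[1],b[0]).round(4))
    C=wcloud(st,dd); c=W.mean(0); e=np.array([np.cos(-.05),np.sin(-.05)]); n=np.array([-e[1],e[0]])
    q=C[...,:2]-c; X=q@e; Y=q@n
    for x0 in (-.015,-.009,-.003,.003,.009,.015):
        print(x0,[int(1e4*np.median(C[k][:,2])) if (k:=(dd>0)&(abs(X-x0)<.003)&(abs(Y-y)<.0012)).sum()>2 else 0 for y in np.arange(-.016,.017,.002)])
    print(np.linalg.norm(W[0]-W[1]),np.linalg.norm(W[0]-W[2]))
T=[cv2.resize(cv2.convertScaleAbs(topdown(st,i,.081,.508,.56,-.135,-.087,6),alpha=2),(390,390)) for st,i in((s0,z["im"]),(s,im))]
cv2.imwrite("pics/slot.png",np.hstack(T)); print(s["joints"])
E
```

```text
[ 0.5334 -0.1104] -0.0534 -0.0527
-0.015 [785, 784, 784, 784, 774, 593, 594, 596, 595, 777, 784, 784, 784, 784, 786, 785, 790]
-0.009 [782, 784, 785, 785, 595, 592, 598, 595, 595, 777, 786, 782, 781, 785, 786, 782, 790]
-0.003 [789, 783, 785, 784, 594, 592, 597, 597, 600, 783, 783, 784, 782, 787, 780, 782, 785]
0.003 [792, 786, 787, 784, 594, 595, 594, 596, 598, 780, 786, 788, 780, 783, 783, 782, 783]
0.009 [787, 783, 784, 785, 594, 591, 592, 594, 594, 778, 779, 785, 786, 782, 786, 785, 792]
0.015 [782, 782, 781, 784, 598, 595, 593, 595, 595, 783, 780, 781, 783, 784, 781, 787, 788]
0.14067599766963235 0.12676915891288387
[ 0.5335 -0.1104] -0.0527 -0.0541
-0.015 [786, 784, 785, 786, 602, 594, 595, 594, 603, 786, 787, 787, 788, 782, 785, 783, 785]
-0.009 [785, 785, 783, 786, 599, 593, 594, 591, 600, 783, 787, 784, 784, 786, 788, 785, 786]
-0.003 [787, 786, 782, 779, 600, 592, 596, 597, 599, 786, 787, 785, 785, 783, 784, 785, 782]
0.003 [787, 784, 785, 781, 595, 596, 595, 593, 597, 782, 785, 784, 790, 784, 785, 784, 785]
0.009 [787, 785, 786, 780, 592, 593, 597, 598, 600, 784, 786, 785, 782, 783, 784, 786, 785]
0.015 [785, 780, 786, 781, 595, 594, 598, 600, 604, 782, 787, 785, 783, 784, 787, 786, 789]
0.14096486155206409 0.12667942764694495
[-3.05195932e-01  4.64774094e-01  1.68423271e-02  1.12347373e+00
 -1.29402915e-04 -2.57795867e-01]
```

View pics/slot.png

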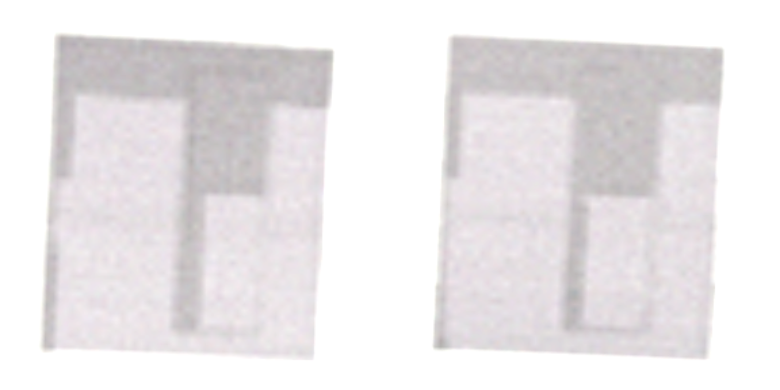

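Call:
jog_arm(dp=[[-0.24,3.8,0],[-0.24,3.8,0],[-0.24,3.8,0],[-0.24,3.8,0],[-0.24,3.8,0]], turn=[[0,0,0],[0,0,0],[0,0,0],[0,0,0],[0,0,0]])

```text
clock: 4.75
tool_pos: [0.6335, 0.0756, 0.2533]
ee_rot: [[-0.999, 0.047, 0.0], [0.047, 0.999, -0.0], [-0.0, -0.0, -1.0]]
contact_force: [-0.1, -0.0, -0.1]
width: 0.0851
grip_force: 0.0
```

Call:
jog_arm(dp=[[-0.24,3.8,0],[-0.24,3.8,0],[-0.24,3.8,0],[0,0,0],[0,0,0]], turn=[[0,0,0],[0,0,0],[0,0,0],[0,0,0],[0,0,0]])

```text
clock: 5.17
tool_pos: [0.6454, 0.19, 0.2528]
ee_rot: [[-0.999, 0.042, -0.0], [0.042, 0.999, -0.0], [0.0, -0.0, -1.0]]
contact_force: [-0.4, -0.7, 0.4]
width: 0.0853
grip_force: 0.0
```

Run:
```python
from h import *
s=sense(); p,d=capture("wrist"); im=p[:,:,::-1].copy(); np.savez("w3.npz",d=d,im=im,pos=s["tool_pos"],rot=s["ee_rot"])
C=wcloud(s,d); print(s["tool_pos"],s["joints"])
g=im.max(2)
B=(d>0)&(abs(C[...,0]-.566)<.06)&(abs(C[...,1]-.184)<.06)
m=B&(C[...,2]>.112)&(C[...,2]<.135); P=C[m]; print("wing",m.sum(),np.percentile(P[:,2],[5,50,95]).round(4),cv2.minAreaRect((P[:,:2]*1000).astype(np.float32)),P.mean(0))
m=B&(abs(C[...,2]-.066)<.004); P=C[m]; print("stand",m.sum(),np.median(P[:,2]),cv2.minAreaRect((P[:,:2]*1000).astype(np.float32)))
m=B&(abs(C[...,2]-.074)<.006); P=C[m]; print("collar",m.sum(),np.median(P[:,2]),cv2.minAreaRect((P[:,:2]*1000).astype(np.float32)))
t=topdown(s,im,.119,.506,.626,.124,.244,4); 
B2=(d>0)&(abs(C[...,0]-.46)<.09)&(abs(C[...,1]-.327)<.06)&(abs(C[...,2]-.036)<.005); P=C[B2]
if len(P)>10: print("block",B2.sum(),np.median(P[:,2]),cv2.minAreaRect((P[:,:2]*1000).astype(np.float32)))
cv2.imwrite("pics/key.png",t)
```

```text
[0.64544934 0.18997291 0.25282543] [ 1.76741430e-01  5.61943475e-01  1.75722474e-01  1.18508334e+00
 -2.52703546e-04  2.18376865e-01]
wing 1396 [0.1159 0.1189 0.1206] ((566.6478271484375, 180.90354919433594), (51.996253967285156, 14.505684852600098), 8.640517234802246) [0.5668826  0.18120186 0.11865249]
stand 3894 0.06655286209541092 ((566.44189453125, 180.750244140625), (58.624263763427734, 73.76976013183594), 86.95913696289062)
collar 1422 0.07035452278792714 ((566.6708984375, 180.50091552734375), (56.81048583984375, 72.71330261230469), 87.8860092163086)
block 3094 0.036407323421427884 ((478.47344970703125, 328.38458251953125), (73.17644500732422, 62.30220413208008), 8.634245872497559)
```

View pics/key.png

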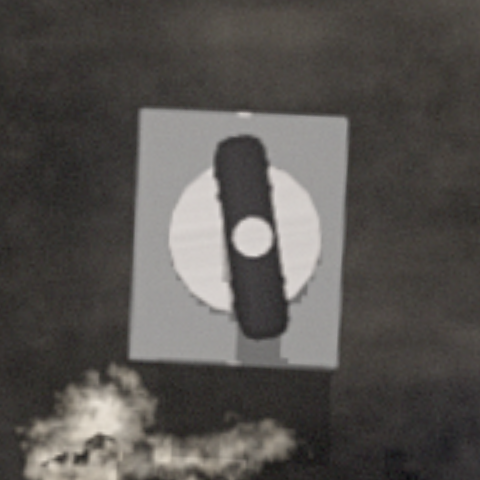

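Call:
jog_arm(dp=[[2.2,2.7,0],[2.2,2.7,0],[2.2,2.7,0],[2.2,2.7,0],[2.2,2.7,0]], turn=[[0,0,0],[0,0,0],[0,0,0],[0,0,0],[0,0,-0.1]])

```text
clock: 5.63
tool_pos: [0.5414, 0.3267, 0.2535]
ee_rot: [[-0.999, -0.054, 0.0], [-0.054, 0.999, -0.0], [-0.0, -0.0, -1.0]]
contact_force: [0.7, 0.8, 0.2]
width: 0.0852
grip_force: 0.0
```

Call:
jog_arm(dp=[[0,0,0],[0,0,0],[0,0,0]], turn=[[0,0,-0.09],[0,0,0],[0,0,0]])

```text
clock: 5.88
tool_pos: [0.5423, 0.3263, 0.2535]
ee_rot: [[-0.99, -0.141, 0.0], [-0.141, 0.99, -0.001], [-0.0, -0.001, -1.0]]
contact_force: [0.6, 0.8, 1.0]
width: 0.0854
grip_force: 0.0
```

Run:
```python
from h import *
s=sense(); p,d=capture("wrist"); im=p[:,:,::-1].copy(); np.savez("w4.npz",d=d,im=im,pos=s["tool_pos"],rot=s["ee_rot"])
C=wcloud(s,d); R=np.array(s["ee_rot"]); print(s["tool_pos"],s["joints"][5],"yaw-pi",np.arctan2(R[1,0],R[0,0])%(2*np.pi)-np.pi)
B=(d>0)&(abs(C[...,0]-.46)<.09)&(abs(C[...,1]-.327)<.06)&(abs(C[...,2]-.036)<.004); P=C[B]
print("block",B.sum(),np.median(P[:,2]),cv2.minAreaRect((P[:,:2]*1000).astype(np.float32)))
t=topdown(s,im,.036,.39,.53,.26,.40,4); cv2.imwrite("pics/block.png",t)
```

```text
[0.54229315 0.32631565 0.25352282] 0.283547768746985 yaw-pi 0.14188548822004776
block 5649 0.036424681333508846 ((460.0957946777344, 325.5821838378906), (110.0392074584961, 60.39202880859375), 8.805072784423828)
```

View pics/block.png

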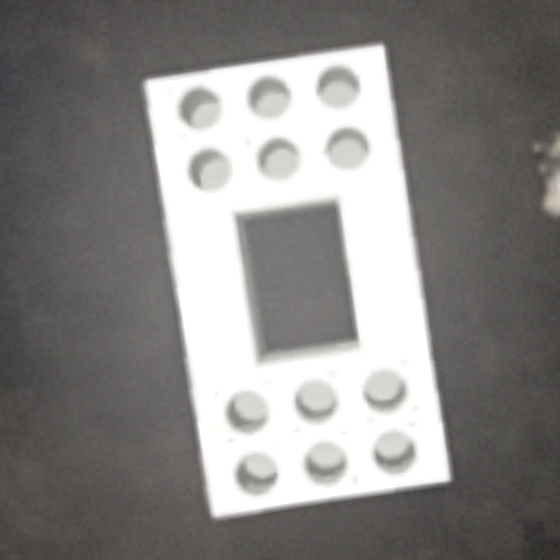

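Call:
jog_arm(dp=[[2.7,0.36,0],[2.7,0.36,0],[2.76,0.37,0],[0,0,4],[0,0,4]], turn=[[0,0,0],[0,0,0],[0,0,-0.01],[0,0,0],[0,0,0]])

```text
clock: 6.35
tool_pos: [0.4614, 0.3263, 0.1755]
ee_rot: [[-0.988, -0.152, 0.007], [-0.152, 0.988, 0.003], [-0.007, 0.002, -1.0]]
contact_force: [1.8, 1.0, -0.1]
width: 0.085
grip_force: 0.0
```

Call:
jog_arm(dp=[[0,0,4],[0,0,4],[0,0,3],[0,0,2],[0,0,0]], turn=[[0,0,0],[0,0,0],[0,0,0],[0,0,0],[0,0,0]])

```text
clock: 6.77
tool_pos: [0.4574, 0.3233, 0.0388]
ee_rot: [[-0.989, -0.151, -0.007], [-0.151, 0.989, -0.004], [0.008, -0.003, -1.0]]
contact_force: [-0.8, -0.2, -0.7]
width: 0.0854
grip_force: 0.0
```

Call:
jog_arm(dp=[[0,0,0],[0,0,0],[0,0,0]], turn=[[0,0,0],[0,0,0],[0,0,0]])

```text
clock: 7.02
tool_pos: [0.4614, 0.3269, 0.0453]
ee_rot: [[-0.988, -0.154, 0.003], [-0.154, 0.988, 0.002], [-0.003, 0.001, -1.0]]
contact_force: [0.9, -0.1, -0.2]
width: 0.0852
grip_force: 0.0
```

Call:
jog_arm(dp=[[0.1,-0.1,0.7],[0,0,0.7],[0,0,0.4],[0,0,0],[0,0,0]], turn=[[0,0,0],[0,0,0],[0,0,0],[0,0,0],[0,0,0]])

```text
clock: 7.43
tool_pos: [0.4582, 0.3253, 0.0249]
ee_rot: [[-0.988, -0.156, -0.001], [-0.156, 0.988, -0.0], [0.001, -0.0, -1.0]]
contact_force: [0.5, 0.6, 0.0]
width: 0.0852
grip_force: 0.0
```

Call:
jog_arm(dp=[[0,0,0],[0,0,0],[0,0,0],[0,0,0],[0,0,0]], turn=[[0,0,0],[0,0,0],[0,0,0],[0,0,0],[0,0,0]], jaw=5.0, newtons=50)

```text
clock: 7.85
tool_pos: [0.4589, 0.3257, 0.0257]
ee_rot: [[-0.988, -0.156, 0.001], [-0.156, 0.988, 0.0], [-0.001, 0.0, -1.0]]
contact_force: [-0.7, 1.0, 3.7]
width: 0.059
grip_force: 56.2
```

Call:
jog_arm(dp=[[0,0,0],[0,0,0],[0,0,0],[0,0,0],[0,0,0]], turn=[[0,0,0],[0,0,0],[0,0,0],[0,0,0],[0,0,0]])

```text
clock: 8.27
tool_pos: [0.4589, 0.3257, 0.0257]
ee_rot: [[-0.988, -0.156, 0.001], [-0.156, 0.988, 0.0], [-0.001, 0.0, -1.0]]
contact_force: [-0.7, -0.0, 5.7]
width: 0.0591
grip_force: 56.5
```

Call:
jog_arm(dp=[[0,0,-1],[0,0,-3],[0,0,-4],[0,0,-4],[0,0,-4]], turn=[[0,0,0],[0,0,0],[0,0,0],[0,0,0],[0,0,0]])

```text
clock: 8.68
tool_pos: [0.4574, 0.3247, 0.1862]
ee_rot: [[-0.988, -0.156, -0.003], [-0.156, 0.988, -0.001], [0.003, -0.001, -1.0]]
contact_force: [1.1, 1.3, -4.8]
width: 0.0589
grip_force: 56.3
```

Call:
jog_arm(dp=[[0,0,-3],[0,0,-1.5],[0,-1,0],[0,-2.6,0],[0,-3.6,0]], turn=[[0,0,0],[0,0,0],[0,0,0],[0,0,0],[0,0,0]])

```text
clock: 9.1
tool_pos: [0.4686, 0.2542, 0.2287]
ee_rot: [[-0.987, -0.159, -0.002], [-0.159, 0.987, -0.0], [0.002, -0.0, -1.0]]
contact_force: [0.5, -0.2, -4.5]
width: 0.059
grip_force: 56.4
```

Call:
jog_arm(dp=[[-0.1,-3.8,0],[-0.1,-3.8,0],[-0.1,-3.8,0],[-0.1,-3.8,0],[0,-3.8,0]], turn=[[0,0,0],[0,0,0],[0,0,0],[0,0,0],[0,0,0]])

```text
clock: 9.52
tool_pos: [0.5017, 0.0648, 0.2281]
ee_rot: [[-0.988, -0.155, -0.004], [-0.155, 0.988, -0.0], [0.004, 0.0, -1.0]]
contact_force: [1.0, 0.4, -4.7]
width: 0.059
grip_force: 56.4
```

Call:
jog_arm(dp=[[0,-3.8,0],[0,-3.8,0],[0,-3.6,0],[0,-2,0],[0,-0.8,0]], turn=[[0,0,0],[0,0,0],[0,0,0],[0,0,0],[0,0,0.05]])

```text
clock: 9.93
tool_pos: [0.5238, -0.0749, 0.228]
ee_rot: [[-0.995, -0.101, -0.004], [-0.101, 0.995, -0.001], [0.004, -0.0, -1.0]]
contact_force: [0.4, 0.4, -4.1]
width: 0.0593
grip_force: 56.4
```

Call:
jog_arm(dp=[[0,0,0],[0,0,0],[0,0,0],[0,0,0],[0,0,0]], turn=[[0,0,0.08],[0,0,0.08],[0,0,0],[0,0,0],[0,0,0]])

```text
clock: 10.35
tool_pos: [0.5242, -0.071, 0.2292]
ee_rot: [[-0.999, 0.052, -0.002], [0.052, 0.999, 0.0], [0.002, 0.0, -1.0]]
contact_force: [-0.7, 0.4, -4.6]
width: 0.0593
grip_force: 56.4
```

Call:
jog_arm(dp=[[-0.3,-1.2,0],[-0.4,-1.6,0],[-0.3,-1.1,0],[0,0,2.5],[0,0,3]], turn=[[0,0,0],[0,0,0],[0,0,0],[0,0,0],[0,0,0]])

```text
clock: 10.77
tool_pos: [0.5356, -0.1127, 0.177]
ee_rot: [[-0.999, 0.054, 0.006], [0.054, 0.999, -0.002], [-0.006, -0.002, -1.0]]
contact_force: [0.2, 0.4, -4.9]
width: 0.0594
grip_force: 56.5
```

Call:
jog_arm(dp=[[0,0,2],[0,0,0.8],[0,0,0],[0,0,0],[0,0,0]], turn=[[0,0,0],[0,0,0],[0,0,0],[0,0,0],[0,0,0]])

```text
clock: 11.18
tool_pos: [0.5343, -0.111, 0.1487]
ee_rot: [[-0.999, 0.053, 0.002], [0.053, 0.999, -0.001], [-0.002, -0.001, -1.0]]
contact_force: [0.4, -0.0, -4.2]
width: 0.0592
grip_force: 56.3
```

Run:
```python
from h import *
s=sense(); p,d=capture("wrist"); im=p[:,:,::-1].copy(); np.savez("w5.npz",d=d,im=im,pos=s["tool_pos"],rot=s["ee_rot"])
C=wcloud(s,d); R=np.array(s["ee_rot"]); q=(C-s["tool_pos"])@R; print(s["tool_pos"],np.arctan2(R[1,0],R[0,0]), s["contact_force"])
# block top in tool frame: z ~ -.0103
m=(d>0)&(abs(q[...,2]+.0105)<.005)&(q[...,0]>.015)&(q[...,0]<.08)&(abs(q[...,1])<.04)
P=q[m]; print(m.sum(),P[:,:3].min(0),P.max(0),np.median(P[:,2]),[P[abs(P[:,1]-y)<.003,0].max().round(4) for y in (-.02,-.01,0,.01,.02)])
t=topdown(s,im,s["tool_pos"][2]+.0105,.44,.60,-.19,-.03,3.5)
cv2.imwrite("pics/held.png",t)
```

```text
[ 0.5342645  -0.11102189  0.14872553] 3.088077247179286 [ 0.37623344 -0.04784989 -4.16871268]
17026 [ 0.01501766 -0.03052848 -0.01294279] [ 0.0545365   0.03025281 -0.00550292] -0.010662953637252531 [np.float64(0.0544), np.float64(0.0545), np.float64(0.0543), np.float64(0.0543), np.float64(0.0543)]
```

View pics/held.png

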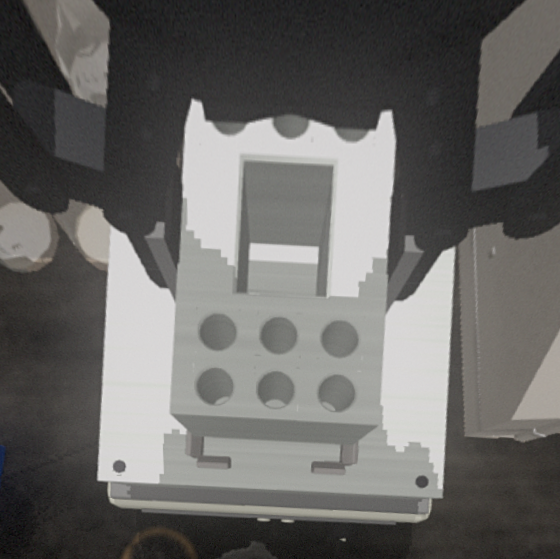

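Call:
jog_arm(dp=[[0.15,0.05,0.6],[0,0,0.6],[0,0,0.3],[0,0,0],[0,0,0]], turn=[[0,0,0],[0,0,0],[0,0,0],[0,0,0],[0,0,0]])

```text
clock: 11.65
tool_pos: [0.5313, -0.1098, 0.132]
ee_rot: [[-0.999, 0.054, -0.001], [0.054, 0.999, 0.0], [0.001, 0.0, -1.0]]
contact_force: [0.4, -0.2, -4.6]
width: 0.0594
grip_force: 56.5
```

Call:
jog_arm(dp=[[0,0,0],[0,0,0]], turn=[[0,0,0],[0,0,0]])

```text
clock: 11.82
tool_pos: [0.5318, -0.11, 0.1325]
ee_rot: [[-0.999, 0.054, 0.0], [0.054, 0.999, -0.0], [-0.0, -0.0, -1.0]]
contact_force: [-0.1, -0.0, -5.0]
width: 0.0592
grip_force: 56.5
```

Target x is 0.5328; I'm 1 mm short in x, with 17 mm left to descend.

Call:
jog_arm(dp=[[-0.1,-0.03,0.3],[0,0,0.3],[0,0,0.2],[0,0,0.2],[0,0,0]], turn=[[0,0,0],[0,0,0],[0,0,0],[0,0,0],[0,0,0]])

```text
clock: 12.23
tool_pos: [0.5322, -0.1102, 0.1217]
ee_rot: [[-0.999, 0.054, -0.001], [0.054, 0.999, 0.0], [0.001, 0.0, -1.0]]
contact_force: [-0.6, 0.4, -5.0]
width: 0.0591
grip_force: 56.5
```

Call:
jog_arm(dp=[[0,0,0],[0,0,0],[0,0,0]], turn=[[0,0,0],[0,0,0],[0,0,0]])

```text
clock: 12.48
tool_pos: [0.5327, -0.1103, 0.1224]
ee_rot: [[-0.999, 0.054, 0.0], [0.054, 0.999, -0.0], [-0.0, -0.0, -1.0]]
contact_force: [-0.2, 0.1, -4.3]
width: 0.0591
grip_force: 56.5
```

Position is on target. The bottom is 6.7 mm above the platform and already inside the stops.

Call:
jog_arm(dp=[[0,0,0.15],[0,0,0.15],[0,0,0.1],[0,0,0.1],[0,0,0]], turn=[[0,0,0],[0,0,0],[0,0,0],[0,0,0],[0,0,0]])

```text
clock: 12.9
tool_pos: [0.5324, -0.1102, 0.117]
ee_rot: [[-0.999, 0.054, -0.0], [0.054, 0.999, 0.0], [0.0, 0.0, -1.0]]
contact_force: [0.1, -0.9, -4.3]
width: 0.0592
grip_force: 56.5
```

Call:
jog_arm(dp=[[0,0,0.05],[0,0,0.05],[0,0,0]], turn=[[0,0,0],[0,0,0],[0,0,0]])

```text
clock: 13.15
tool_pos: [0.5325, -0.1103, 0.1162]
ee_rot: [[-0.999, 0.054, -0.0], [0.054, 0.999, 0.0], [0.0, 0.0, -1.0]]
contact_force: [-0.2, -0.2, -4.3]
width: 0.059
grip_force: 56.5
```

Call:
jog_arm(dp=[[0,0,0.05],[0,0,0.05],[0,0,0]], turn=[[0,0,0],[0,0,0],[0,0,0]])

```text
clock: 13.4
tool_pos: [0.5327, -0.1103, 0.1157]
ee_rot: [[-0.999, 0.054, 0.0], [0.054, 0.999, -0.0], [-0.0, -0.0, -1.0]]
contact_force: [-1.8, -0.3, 0.4]
width: 0.0591
grip_force: 57.0
```

Call:
jog_arm(dp=[[0,0,0],[0,0,0],[0,0,0],[0,0,0],[0,0,0]], turn=[[0,0,0],[0,0,0],[0,0,0],[0,0,0],[0,0,0]], jaw=8.4)

```text
clock: 13.82
tool_pos: [0.5328, -0.1104, 0.1154]
ee_rot: [[-0.999, 0.054, 0.0], [0.054, 0.999, -0.0], [-0.0, -0.0, -1.0]]
contact_force: [0.3, -0.4, -0.6]
width: 0.0839
grip_force: 0.0
```

Call:
jog_arm(dp=[[0,0,-1],[0,0,-2.5],[0,0,-4],[0,0,-4],[0,0,-2]], turn=[[0,0,0],[0,0,0],[0,0,0],[0,0,0],[0,0,0]])

```text
clock: 14.23
tool_pos: [0.5341, -0.1108, 0.2558]
ee_rot: [[-0.999, 0.054, 0.006], [0.054, 0.999, -0.002], [-0.006, -0.002, -1.0]]
contact_force: [0.7, -0.2, 1.0]
width: 0.0842
grip_force: 0.0
```

Call:
jog_arm(dp=[[-3,0,0],[-3,0,0],[-2,0,0],[0,0,0],[0,0,0]], turn=[[0,0,0],[0,0,0],[0,0,0],[0,0,0],[0,0,0]])

```text
clock: 14.65
tool_pos: [0.6128, -0.1145, 0.2504]
ee_rot: [[-0.999, 0.053, -0.0], [0.053, 0.999, 0.0], [0.0, 0.0, -1.0]]
contact_force: [-0.7, -0.6, -0.3]
width: 0.0839
grip_force: 0.0
```

Run:
```python
from h import *
s=sense(); p,d=capture("wrist"); im=p[:,:,::-1].copy(); np.savez("w6.npz",d=d,im=im,pos=s["tool_pos"],rot=s["ee_rot"])
C=wcloud(s,d); print(s["tool_pos"],s["contact_force"])
B=(d>0)&(abs(C[...,0]-.533)<.08)&(abs(C[...,1]+.11)<.06)&(abs(C[...,2]-.126)<.006); P=C[B]
print("block",B.sum(),np.percentile(P[:,2],[5,50,95]),cv2.minAreaRect((P[:,:2]*1000).astype(np.float32)))
A=np.c_[P[:,:2]-[.5335,-.1104],np.ones(len(P))]; print(np.linalg.lstsq(A,P[:,2],rcond=None)[0])
B=(d>0)&(abs(C[...,2]-.09)<.004)&(abs(C[...,0]-.533)<.07)&(abs(C[...,1]+.11)<.08); print("plat",np.median(C[B][:,2]))
# lock through block slot
e=np.array([np.cos(-.053),np.sin(-.053)]); n=np.array([-e[1],e[0]]); q=C[...,:2]-[.5335,-.1104]; X=q@e;Y=q@n
for x0 in(-.009,0,.009): print([int(1e4*np.median(C[k][:,2])) if (k:=(d>0)&(abs(X-x0)<.003)&(abs(Y-y)<.0012)).sum()>2 else 0 for y in np.arange(-.016,.017,.002)])
```

```text
[ 0.61284379 -0.11452965  0.25037421] [-0.6583879  -0.62079015 -0.31066996]
block 10832 [0.12494849 0.12639761 0.12759994] ((533.809814453125, -110.52818298339844), (60.572391510009766, 110.63907623291016), 86.88712310791016)
[0.00165095 0.001158   0.12629543]
plat 0.09047252747867329
[1263, 1230, 807, 787, 594, 595, 595, 596, 601, 783, 785, 785, 782, 783, 926, 1262, 1266]
[1266, 1237, 911, 779, 592, 594, 596, 598, 601, 785, 784, 784, 785, 786, 938, 1260, 1267]
[1261, 1251, 951, 780, 593, 596, 592, 590, 600, 786, 784, 783, 781, 789, 792, 1252, 1264]
```

Call:
jog_arm(dp=[[0.7,2,0],[0.7,4,0],[0.7,4,0],[0.7,4,0],[0.7,4,0]], turn=[[0,0,0],[0,0,0],[0,0,0],[0,0,0],[0,0,0]], jaw=4.5)

```text
clock: 15.12
tool_pos: [0.5855, 0.0683, 0.2508]
ee_rot: [[-0.998, 0.055, -0.0], [0.055, 0.998, -0.0], [0.0, -0.0, -1.0]]
contact_force: [0.6, -0.3, -0.6]
width: 0.045
grip_force: 0.0
```

Call:
jog_arm(dp=[[0.7,4,0],[0.7,4,0],[0.7,2.2,0],[0.58,1.05,0],[0,0,0]], turn=[[0,0,0],[0,0,0],[0,0,0],[0,0,-0.09],[0,0,-0.098]])

```text
clock: 15.53
tool_pos: [0.5639, 0.1834, 0.2507]
ee_rot: [[-0.99, -0.142, -0.001], [-0.142, 0.99, 0.001], [0.001, 0.001, -1.0]]
contact_force: [-0.7, -0.8, 0.1]
width: 0.045
grip_force: 0.0
```

Call:
jog_arm(dp=[[0,0,2],[0,0,4],[0,0,2],[0,0,0],[0,0,0]], turn=[[0,0,0],[0,0,0],[0,0,0],[0,0,0],[0,0,0]])

```text
clock: 15.95
tool_pos: [0.5649, 0.1804, 0.1701]
ee_rot: [[-0.991, -0.134, -0.003], [-0.134, 0.991, -0.001], [0.003, -0.0, -1.0]]
contact_force: [-0.1, 0.1, 0.6]
width: 0.0449
grip_force: 0.0
```

Call:
jog_arm(dp=[[0,0,0],[0,0,0]], turn=[[0,0,0],[0,0,0]])

```text
clock: 16.12
tool_pos: [0.5676, 0.1809, 0.1726]
ee_rot: [[-0.991, -0.134, 0.003], [-0.134, 0.991, 0.001], [-0.003, 0.0, -1.0]]
contact_force: [-0.1, 0.5, 0.0]
width: 0.0453
grip_force: 0.0
```

Call:
jog_arm(dp=[[0,0,1.5],[0,0,2],[0,0,1.5],[0,0,0.7],[0,0,0.3]], turn=[[0,0,0],[0,0,0],[0,0,0],[0,0,0],[0,0,0]])

```text
clock: 16.53
tool_pos: [0.5665, 0.1808, 0.1104]
ee_rot: [[-0.991, -0.134, 0.0], [-0.134, 0.991, 0.0], [-0.0, 0.0, -1.0]]
contact_force: [-0.6, 0.2, -1.0]
width: 0.0448
grip_force: 0.0
```

Call:
jog_arm(dp=[[0,0,0],[0,0,0],[0,0,0],[0,0,0],[0,0,0]], turn=[[0,0,0],[0,0,0],[0,0,0],[0,0,0],[0,0,0]])

```text
clock: 16.95
tool_pos: [0.5669, 0.1809, 0.1111]
ee_rot: [[-0.991, -0.134, 0.001], [-0.134, 0.991, 0.0], [-0.001, 0.0, -1.0]]
contact_force: [-0.3, -0.9, 1.0]
width: 0.0446
grip_force: 0.0
```

Now I'll close on the wing.

Call:
jog_arm(dp=[[0,0,0],[0,0,0],[0,0,0],[0,0,0],[0,0,0]], turn=[[0,0,0],[0,0,0],[0,0,0],[0,0,0],[0,0,0]], jaw=0.6, newtons=60)

```text
clock: 17.37
tool_pos: [0.5665, 0.1809, 0.1105]
ee_rot: [[-0.991, -0.134, 0.0], [-0.134, 0.991, 0.0], [-0.0, 0.0, -1.0]]
contact_force: [-0.8, 0.9, 2.1]
width: 0.0121
grip_force: 59.5
```

Call:
jog_arm(dp=[[0,0,0],[0,0,0],[0,0,0],[0,0,0],[0,0,0]], turn=[[0,0,0],[0,0,0],[0,0,0],[0,0,0],[0,0,0]])

```text
clock: 17.78
tool_pos: [0.5665, 0.1809, 0.1103]
ee_rot: [[-0.991, -0.134, 0.0], [-0.134, 0.991, 0.0], [-0.0, 0.0, -1.0]]
contact_force: [-0.0, -0.1, 2.2]
width: 0.0121
grip_force: 59.5
```

Call:
jog_arm(dp=[[0,0,-0.7],[0,0,-2],[0,0,-3],[0,0,-3.5],[0,0,-3]], turn=[[0,0,0],[0,0,0],[0,0,0],[0,0,0],[0,0,0]])

```text
clock: 18.2
tool_pos: [0.566, 0.1806, 0.2339]
ee_rot: [[-0.991, -0.134, -0.001], [-0.134, 0.991, -0.0], [0.001, -0.0, -1.0]]
contact_force: [1.2, 0.5, -2.0]
width: 0.0117
grip_force: 59.2
```

Call:
jog_arm(dp=[[0,0,-2],[0,0,0],[0.25,-1,0],[0.5,-2,0],[0.8,-3,0]], turn=[[0,0,0],[0,0,0],[0,0,0],[0,0,0],[0,0,0]])

```text
clock: 18.62
tool_pos: [0.5578, 0.1195, 0.25]
ee_rot: [[-0.991, -0.137, -0.003], [-0.137, 0.991, 0.0], [0.003, 0.0, -1.0]]
contact_force: [0.3, -1.5, -1.2]
width: 0.0118
grip_force: 59.2
```

Call:
jog_arm(dp=[[1,-4,0],[1,-4,0],[1,-4,0],[0.9,-3.5,0],[0.8,-3,0]], turn=[[0,0,0],[0,0,0],[0,0,0],[0,0,0],[0,0,0]])

```text
clock: 19.03
tool_pos: [0.535, -0.0731, 0.2499]
ee_rot: [[-0.991, -0.132, -0.004], [-0.132, 0.991, 0.0], [0.004, 0.001, -1.0]]
contact_force: [0.5, -0.1, -1.1]
width: 0.0121
grip_force: 59.2
```

Call:
jog_arm(dp=[[0.6,-2.3,0],[0.4,-1.5,0],[0,-0.5,0],[0,0,0],[0,0,0]], turn=[[0,0,0],[0,0,0],[0,0,0.06],[0,0,0.067],[0,0,0.06]])

```text
clock: 19.45
tool_pos: [0.5312, -0.1153, 0.2497]
ee_rot: [[-0.998, 0.058, -0.004], [0.058, 0.998, 0.001], [0.005, 0.001, -1.0]]
contact_force: [0.0, 0.5, -0.6]
width: 0.0122
grip_force: 59.2
```

Call:
jog_arm(dp=[[0,0,0],[0,0,0],[0,0,0],[0,0,0],[0,0,0]], turn=[[0,0,0],[0,0,0],[0,0,0],[0,0,0],[0,0,0]])

```text
clock: 19.87
tool_pos: [0.533, -0.1142, 0.252]
ee_rot: [[-0.999, 0.052, -0.001], [0.052, 0.999, 0.0], [0.001, 0.0, -1.0]]
contact_force: [-0.1, 0.6, -1.5]
width: 0.0122
grip_force: 59.2
```

Call:
jog_arm(dp=[[0,0,1],[0,0,1.5],[0,0,1.5],[0,0,1],[0,0,1]], turn=[[0,0,0],[0,0,0],[0,0,0],[0,0,0],[0,0,0]])

```text
clock: 20.28
tool_pos: [0.5328, -0.1141, 0.191]
ee_rot: [[-0.999, 0.052, -0.001], [0.052, 0.999, 0.0], [0.001, 0.0, -1.0]]
contact_force: [0.2, 0.7, -1.4]
width: 0.0122
grip_force: 59.2
```

Call:
jog_arm(dp=[[0,0,0.6],[0,0,0.3],[0,0,0],[0,0,0],[0,0,0]], turn=[[0,0,0],[0,0,0],[0,0,0],[0,0,0],[0,0,0]])

```text
clock: 20.7
tool_pos: [0.5337, -0.1145, 0.1839]
ee_rot: [[-0.999, 0.053, 0.001], [0.053, 0.999, -0.0], [-0.001, -0.0, -1.0]]
contact_force: [-0.9, -0.3, -2.2]
width: 0.012
grip_force: 59.2
```

Call:
jog_arm(dp=[[0,0,0.2],[0,0,0.2],[0,0,0.1],[0,0,0.1],[0,0,0]], turn=[[0,0,0],[0,0,0],[0,0,0],[0,0,0],[0,0,0]])

```text
clock: 21.12
tool_pos: [0.533, -0.1143, 0.1771]
ee_rot: [[-0.999, 0.053, -0.0], [0.053, 0.999, 0.0], [0.0, 0.0, -1.0]]
contact_force: [0.7, 0.4, -1.9]
width: 0.0121
grip_force: 59.2
```

Call:
jog_arm(dp=[[0,0,0.1],[0,0,0.1],[0,0,0.1],[0,0,0]], turn=[[0,0,0],[0,0,0],[0,0,0],[0,0,0]])

```text
clock: 21.45
tool_pos: [0.533, -0.1142, 0.1741]
ee_rot: [[-0.999, 0.053, -0.0], [0.053, 0.999, 0.0], [0.0, 0.0, -1.0]]
contact_force: [-1.9, -0.0, -1.4]
width: 0.012
grip_force: 59.2
```

Call:
jog_arm(dp=[[0,0,0.1],[0,0,0.1],[0,0,0],[0,0,0]], turn=[[0,0,0],[0,0,0],[0,0,0],[0,0,0]])

```text
clock: 21.78
tool_pos: [0.5331, -0.1143, 0.1722]
ee_rot: [[-0.999, 0.053, -0.0], [0.053, 0.999, 0.0], [0.0, 0.0, -1.0]]
contact_force: [-0.4, 0.2, -1.6]
width: 0.012
grip_force: 59.2
```

Call:
jog_arm(dp=[[0,0,0.1],[0,0,0.1],[0,0,0],[0,0,0]], turn=[[0,0,0],[0,0,0],[0,0,0],[0,0,0]])

```text
clock: 22.12
tool_pos: [0.5333, -0.1143, 0.1706]
ee_rot: [[-0.999, 0.053, 0.0], [0.053, 0.999, -0.0], [-0.0, -0.0, -1.0]]
contact_force: [-0.3, 0.2, 0.4]
width: 0.0121
grip_force: 59.5
```

Call:
jog_arm(dp=[[0,0,0.1],[0,0,0.1],[0,0,0.1],[0,0,0]], turn=[[0,0,0],[0,0,0],[0,0,0],[0,0,0]])

```text
clock: 22.45
tool_pos: [0.5333, -0.1143, 0.1674]
ee_rot: [[-0.999, 0.053, 0.0], [0.053, 0.999, -0.0], [-0.0, -0.0, -1.0]]
contact_force: [-1.4, 0.3, 3.6]
width: 0.0119
grip_force: 59.8
```

Call:
jog_arm(dp=[[0,0,0.15],[0,0,0.15],[0,0,0.15],[0,0,0.15],[0,0,0]], turn=[[0,0,0],[0,0,0],[0,0,0],[0,0,0],[0,0,0]])

```text
clock: 22.87
tool_pos: [0.5333, -0.1143, 0.1616]
ee_rot: [[-0.999, 0.053, 0.001], [0.053, 0.999, -0.0], [-0.001, -0.0, -1.0]]
contact_force: [-2.2, -0.3, 8.1]
width: 0.0119
grip_force: 60.4
```

Call:
jog_arm(dp=[[0,0,0.1],[0,0,0.1],[0,0,0.05],[0,0,0]], turn=[[0,0,0],[0,0,0],[0,0,0],[0,0,0]])

```text
clock: 23.2
tool_pos: [0.5333, -0.1143, 0.1594]
ee_rot: [[-0.999, 0.053, 0.001], [0.053, 0.999, -0.0], [-0.001, -0.0, -1.0]]
contact_force: [-3.0, 1.0, 8.4]
width: 0.0122
grip_force: 60.6
```

Call:
jog_arm(dp=[[0,0,0.07],[0,0,0.07],[0,0,0.06],[0,0,0]], turn=[[0,0,0],[0,0,0],[0,0,0],[0,0,0]])

```text
clock: 23.53
tool_pos: [0.5333, -0.1144, 0.1576]
ee_rot: [[-0.999, 0.053, 0.001], [0.053, 0.999, -0.0], [-0.001, -0.0, -1.0]]
contact_force: [-3.7, 1.6, 11.2]
width: 0.0123
grip_force: 60.8
```

Call:
jog_arm(dp=[[0,0,0.05],[0,0,0.03],[0,0,0],[0,0,0]], turn=[[0,0,0],[0,0,0],[0,0,0],[0,0,0]])

```text
clock: 23.87
tool_pos: [0.5333, -0.1143, 0.157]
ee_rot: [[-0.999, 0.053, 0.001], [0.053, 0.999, -0.0], [-0.001, -0.0, -1.0]]
contact_force: [-3.8, 0.5, 11.6]
width: 0.0121
grip_force: 60.9
```

Call:
jog_arm(dp=[[0,0,0],[0,0,0],[0,0,0],[0,0,0]], turn=[[0,0,0.08],[0,0,0.1],[0,0,0.1],[0,0,0]])

```text
clock: 24.2
tool_pos: [0.5345, -0.1147, 0.1574]
ee_rot: [[-0.944, 0.33, 0.003], [0.33, 0.944, -0.001], [-0.003, 0.0, -1.0]]
contact_force: [-1.3, 1.4, 11.5]
width: 0.012
grip_force: 61.1
```

Call:
jog_arm(dp=[[0,0,0],[0,0,0],[0,0,0],[0,0,0],[0,0,0]], turn=[[0,0,0.1],[0,0,0.1],[0,0,0.1],[0,0,0.1],[0,0,0]])

```text
clock: 24.62
tool_pos: [0.535, -0.115, 0.1576]
ee_rot: [[-0.741, 0.671, 0.004], [0.671, 0.741, -0.002], [-0.004, 0.002, -1.0]]
contact_force: [-0.1, -0.6, 10.7]
width: 0.0119
grip_force: 61.0
```

```bash
python3 -c "
from h import *
s=sense();print(s['contact_force'],s['ft_torque'],s['tool_pos'],s['joints'],s['width'])"
```

```text
[-0.14733621 -0.6365824  10.734831  ] [ 0.05388774  0.08647737 -0.13550366] [ 0.53503174 -0.11501244  0.15763095] [-3.46598919e-01  4.00902628e-01 -3.44641823e-01  8.20627362e-01
 -7.90657284e-05  3.89410324e-01] 0.011902896217107373
```

Call:
jog_arm(dp=[[0,0,0],[0,0,0],[0,0,0],[0,0,0],[0,0,0]], turn=[[0,0,0.1],[0,0,0.1],[0,0,0.1],[0,0,0.1],[0,0,0]])

```text
clock: 25.03
tool_pos: [0.5352, -0.1151, 0.1577]
ee_rot: [[-0.421, 0.907, 0.005], [0.907, 0.421, -0.002], [-0.004, 0.004, -1.0]]
contact_force: [-0.2, 0.5, 11.3]
width: 0.0123
grip_force: 61.0
```

Call:
jog_arm(dp=[[0,0,0],[0,0,0],[0,0,0],[0,0,0],[0,0,0]], turn=[[0,0,0.1],[0,0,0.1],[0,0,0.1],[0,0,0.05],[0,0,0]])

```text
clock: 25.45
tool_pos: [0.5353, -0.1151, 0.1577]
ee_rot: [[-0.086, 0.996, 0.005], [0.996, 0.086, -0.002], [-0.002, 0.005, -1.0]]
contact_force: [1.5, -0.5, 9.9]
width: 0.0123
grip_force: 61.0
```

```bash
python3 -c "
from h import *
s=sense();R=np.array(s['ee_rot']);print(s['contact_force'],s['ft_torque'],s['tool_pos'],np.pi-np.arctan2(R[1,0],R[0,0])-.053,R[2])"
```

```text
[ 1.47708705 -0.49744962  9.88880281] [-0.01482805  0.02446048  0.02435287] [ 0.53534127 -0.11510017  0.15774617] 1.4312851597760194 [-0.00219578  0.0047874  -0.99998613]
```

Call:
jog_arm(dp=[[0,0,0],[0,0,0],[0,0,0],[0,0,0]], turn=[[0,0,0.07],[0,0,0.07],[0,0,0.01],[0,0,0]])

```text
clock: 25.78
tool_pos: [0.5343, -0.1147, 0.1577]
ee_rot: [[0.062, 0.998, 0.003], [0.998, -0.062, -0.001], [-0.001, 0.003, -1.0]]
contact_force: [-2.0, 0.4, 13.4]
width: 0.0119
grip_force: 61.3
```

```bash
python3 -c "
from h import *
s=sense();R=np.array(s['ee_rot']);print(s['contact_force'],s['ft_torque'],s['tool_pos'],np.pi-np.arctan2(R[1,0],R[0,0])-.053,R[2])"
```

```text
[-1.99858673  0.42328041 13.38468481] [0.25920421 0.66638374 0.1257214 ] [ 0.53432404 -0.11474598  0.15765236] 1.5795628422959904 [-0.00107515  0.00299222 -0.99999495]
```

Call:
jog_arm(dp=[[0,0,-0.08],[0,0,-0.08],[0,0,-0.08],[0,0,0],[0,0,0]], turn=[[0,0,0],[0,0,0],[0,0,0],[0,0,0],[0,0,0]])

```text
clock: 26.2
tool_pos: [0.5343, -0.1147, 0.1593]
ee_rot: [[0.061, 0.998, 0.003], [0.998, -0.061, -0.001], [-0.001, 0.003, -1.0]]
contact_force: [-0.2, -0.5, 7.1]
width: 0.0123
grip_force: 60.4
```

Call:
jog_arm(dp=[[0,0,-0.07],[0,0,-0.07],[0,0,0],[0,0,0]], turn=[[0,0,0],[0,0,0],[0,0,0],[0,0,0]])

```text
clock: 26.53
tool_pos: [0.5342, -0.1147, 0.1605]
ee_rot: [[0.061, 0.998, 0.002], [0.998, -0.061, -0.001], [-0.001, 0.002, -1.0]]
contact_force: [0.2, 0.6, 5.1]
width: 0.0121
grip_force: 60.3
```

Call:
jog_arm(dp=[[0,0,-0.06],[0,0,-0.04],[0,0,0],[0,0,0]], turn=[[0,0,0],[0,0,0],[0,0,0],[0,0,0]])

```text
clock: 26.87
tool_pos: [0.5342, -0.1147, 0.1614]
ee_rot: [[0.062, 0.998, 0.002], [0.998, -0.062, -0.001], [-0.001, 0.002, -1.0]]
contact_force: [1.4, -0.4, 5.4]
width: 0.0119
grip_force: 60.3
```

```bash
python3 -c "
from h import *
s=sense();R=np.array(s['ee_rot']);print(s['contact_force'],s['ft_torque'],s['tool_pos'],np.pi-np.arctan2(R[1,0],R[0,0])-.053,R[2])"
```

```text
[ 1.43790551 -0.41143922  5.44922476] [-0.02794069  0.01139179  0.11193193] [ 0.53416267 -0.11471173  0.1613714 ] 1.5795820837855732 [-7.57469374e-04  2.18453219e-03 -9.99997327e-01]
```

Call:
jog_arm(dp=[[0,0,0],[0,0,0],[0,0,0],[0,0,0],[0,0,0]], turn=[[0,0,0],[0,0,0],[0,0,0],[0,0,0],[0,0,0]], jaw=4.5)

```text
clock: 27.28
tool_pos: [0.5328, -0.1142, 0.1604]
ee_rot: [[0.062, 0.998, -0.001], [0.998, -0.062, 0.0], [0.0, -0.001, -1.0]]
contact_force: [-0.3, -0.2, -0.3]
width: 0.0451
grip_force: 0.0
```

Call:
jog_arm(dp=[[0,0,-1],[0,0,-2],[0,0,-3],[0,0,-3],[0,0,-2]], turn=[[0,0,0],[0,0,0],[0,0,0],[0,0,0],[0,0,0]])

```text
clock: 27.7
tool_pos: [0.5338, -0.1145, 0.2743]
ee_rot: [[0.062, 0.998, 0.003], [0.998, -0.062, -0.001], [-0.001, 0.003, -1.0]]
contact_force: [0.0, 0.0, -0.7]
width: 0.0452
grip_force: 0.0
```

Call:
jog_arm(dp=[[-2,0,0],[-3,0,0],[-2,0,0],[0,0,0],[0,0,0]], turn=[[0,0,0],[0,0,0],[0,0,0],[0,0,0],[0,0,0]])

```text
clock: 28.12
tool_pos: [0.5287, -0.1849, 0.2713]
ee_rot: [[0.064, 0.998, 0.0], [0.998, -0.064, 0.0], [0.0, 0.0, -1.0]]
contact_force: [0.3, 0.5, 0.4]
width: 0.0451
grip_force: 0.0
```

Run:
```python
from h import *
s=sense(); p,d=capture("wrist"); im=p[:,:,::-1].copy(); print(s["tool_pos"],s["contact_force"])
C=wcloud(s,d); B=(d>0)&(abs(C[...,0]-.533)<.045)&(abs(C[...,1]+.1145)<.045)
m=B&(C[...,2]>.155)&(C[...,2]<.19); P=C[m]; print("wing",m.sum(),np.percentile(P[:,2],[5,50,95]),cv2.minAreaRect((P[:,:2]*1000).astype(np.float32)))
A=np.c_[P[:,:2]-P[:,:2].mean(0),np.ones(len(P))]; k=abs(P[:,2]-np.median(P[:,2]))<.003; print("tilt",np.linalg.lstsq(A[k],P[k,2],rcond=None)[0])
B=(d>0)&(abs(C[...,0]-.533)<.08)&(abs(C[...,1]+.11)<.06)&(abs(C[...,2]-.126)<.003); P=C[B]; print("block",np.median(P[:,2]),cv2.minAreaRect((P[:,:2]*1000).astype(np.float32)))
q,_=capture("scene"); a=cv2.resize(q[160:250,280:400,::-1],(400,300),interpolation=2); cv2.imwrite("pics/fin.png",np.hstack([a,cv2.resize(im,(400,300))]))
```

```text
[ 0.52868679 -0.18485919  0.27129152] [0.25251417 0.46834309 0.35922095]
wing 1851 [0.16669249 0.17006059 0.17171845] ((534.0953369140625, -115.0289077758789), (52.057838439941406, 14.519243240356445), 86.48728942871094)
tilt [0.02012043 0.00030612 0.17003902]
block 0.12642471480998424 ((533.6537475585938, -110.26535034179688), (60.460609436035156, 110.62751007080078), 86.81404113769531)
```

View pics/fin.png

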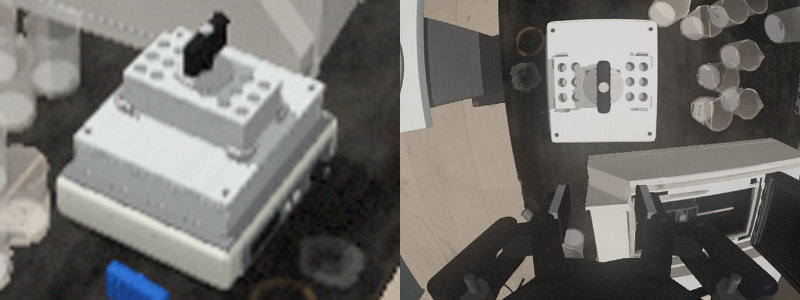

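The picture shows the block flat between the stops and the key's wing square to the block, at (600,87) in the wrist view. The wing top is at z 0.170, so the foot is about 26 mm below the platform top and sprung up in the groove.

```bash
python3 -c "
from bench import hand_in
print(hand_in())"
```

```text
the job is handed in; nothing more can be done
None
```

The job is handed in at about 28 s: the block sits flat between the stops, and the key is turned 90° and released with its foot about 26 mm below the platform top, as expected when locked; no verdict came back.

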